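# Make up two pipe kits in their trays

### The job

Make up two pipe kits from the stock on the bench: the pale briar bowl, the black stem and the red wax tin go in the dark walnut tray, and the dark briar bowl and the amber stem go in the light pine tray. In each tray the bowl stands upright in the wide full-length bay with its shank along the bay, the stem lies along the narrow middle bay and the tin sits flat in the squarish bay, each resting on the tray's floor inside its own bay, not up on a divider. Leave the blue tin (the pine kit gets none), the jar and the polishing wheels where they are.

Things in the scene. Friction and masses are not known exactly. Their poses are not given: they have to be found in the camera images.
- tray_walnut: Dark walnut kit tray. Fixed; 130 (x) x 198 (y) mm; origin: centre of its underside, on the bench. Floor 4 mm up; rim (6 mm) and dividers (5 mm thick) only 9 mm up. Bays in its frame (x, y size; centre, mm): BOWL 118 x 66; (0, +60). STEM 118 x 44, middle; (0, 0). TIN 70 x 66; (-24, -60), solid wood to rim height beyond it (x +11 to +59).
- tray_pine: Light pine kit tray, same shape as the walnut one. Fixed; 130 (x) x 198 (y) mm; origin: centre of its underside, on the bench. Floor 4 mm up; rim (6 mm) and dividers (5 mm thick) only 9 mm up. Bays in its frame (x, y size; centre, mm): BOWL 118 x 66; (0, +60). STEM 118 x 44, middle; (0, 0). TIN 70 x 66; (-24, -60), solid wood to rim height beyond it (x +11 to +59).
- bowl_pale: The pale, honey-coloured briar bowl. Pipe bowl, loose, standing upright: round, 42 mm across (foot 36, full width 10 to 46 mm up), 50 mm high, dark hole on top. A 19 mm thick shank sticks out level along its +x, axis 18 mm up, ending 67 mm from the bowl's axis. Origin: centre of the bowl's foot; z up. Grip the bowl across y. About 60 g.
- bowl_dark: The dark brown briar bowl. Pipe bowl, loose, standing upright: round, 42 mm across (foot 36, full width 10 to 46 mm up), 50 mm high, dark hole on top. A 19 mm thick shank sticks out level along its +x, axis 18 mm up, ending 67 mm from the bowl's axis. Origin: centre of the bowl's foot; z up. Grip the bowl across y. About 60 g.
- stem_black: Black pipe stem (mouthpiece). Loose, lying flat, 92 mm long (x -46 to +46), 18 mm wide. Thick body 18 mm high from x -38 to +14 (grip there, across y), sloping to a flat bit 8 mm high at +x; white tenon 9 mm thick at -x. Origin: underside, mid-length, mid-width; z up. About 25 g.
- stem_amber: Amber-orange pipe stem (mouthpiece). Loose, lying flat, 92 mm long (x -46 to +46), 18 mm wide. Thick body 18 mm high from x -38 to +14 (grip there, across y), sloping to a flat bit 8 mm high at +x; white tenon 9 mm thick at -x. Origin: underside, mid-length, mid-width; z up. About 25 g.
- tin_red: Loose round closed wax tin, red. 50 mm across, 26 mm high, lies flat. Origin: centre of its underside; z up. About 70 g.
- tin_blue: Spare round closed wax tin, blue, loose among the stock: to be left alone. 50 mm across, 26 mm high, lies flat. Origin: centre of its underside; z up. About 70 g.
- jar: Bystander: loose amber glass jar with black lid, 60 mm across, 75 mm high, origin at the centre of its underside. Leave alone.
- wheels: Bystander: loose stack of grey, white and tan polishing wheels, 80 mm across, 66 mm high, origin at the centre of its underside. Leave alone.
Not all that is in view belongs to the job. Several things look just like the stem_amber: the one meant starts farthest to the robot's left. What is shaped like the tray_walnut but turquoise is not meant.

How it is judged:
By the outcome, as a careful person would: the job done as asked, in the order asked, and still so for the second after the job is handed in, with the robot touching nothing.
It also fails if it takes over 120 s, if anything falls off the work surface, if the arm or the gripper's body presses on something with over 40 N, if the wrist force passes 120 N, or if a joint passes its speed limit or range.

### The arm

A 7-joint arm with a two-finger parallel gripper is mounted at the origin on the work surface. World frame = base frame: x ahead of the robot, y to its left, z up, the work surface at z = 0. Lengths are in mm, angles in rad, forces in N, time in s.
With the tool pointing down it reaches from about 400 to 875 mm from the base axis. Payload 4.4 kg.
Tool frame: the origin (TCP) lies midway between the tips of the shut fingers; the grasp point (between the pads) lies 19 mm behind it; z points along the fingers, y is the line along which they close (so a half turn about z gives the same grasp; the last joint's range is limited). The gripper opens to 85 mm and grips with 20 to 120 N. Pads are 22 mm wide; open, the fingers measure 114 mm over their backs; the gripper's body (76 mm by 85 mm) begins 54 mm behind the grasp point. The pads swing forward as they close: fully open they stand 13 mm farther back than shut.
Start: joints at [1.144, 0.628, 0.038, 1.517, -0.027, 0.996, -0.02], TCP at [229.493, -608.154, 231.313] pointing down, gripper open.
Joint ranges: [-3.06, 3.06], [-0.37, 2.12], [-1.25, 1.32], [0.18, 2.47], [-1.1, 4.24], [0.23, 1.98], [-2.94, 2.94]. Speed limits (rad/s): [2.57, 2.57, 3.14, 3.14, 3.14, 3.14, 3.14].

### API

Orientations are given as [roll, pitch, yaw] about the fixed x, y, z axes, in that order (R = Rz(yaw) Ry(pitch) Rx(roll)).
In Python, from cell import readout, optics, order gives the robot as it stands.
- The arm moves only by the shell command python3 -m jog 'ROWS'. ROWS is a JSON object of lists of equal length, an entry for each row: "claw": the opening, from 0 (shut) to 1 (fully open); "xyz": the shift along the tool's x, y, z each as a share of 0.1 m, from -1 to 1, a list of three; "twist": the turn, a rotation vector about the tool's x, y, z each as a share of 180 degrees, from -1 to 1, a list of three. A call has 1 to 12 rows; each row shifts and turns the commanded pose from where the row before left it, along the tool's axes as they then stand; what a row does not reach is not made up. A row lasts 1/8 s, in which the tool goes at most 62.5 mm and 10.7 degrees, less where a joint would pass 70% of its speed; a pose out of reach is approached as far as the arm can. A call with a number of a shift or a turn outside -1 to 1 is refused whole. A call with a gripper value outside its range is refused whole. The fingers move at their own pace and stop on an object; the grip force is fixed at half the most. Time passes only in rows, so rows that do not move let the fingers close. It gives the time, the measured TCP pose, the force, the opening and the grip force at its end, in the units of the state.
- readout.read_state(): the state, without advancing time (a new reading comes with each control period).
- optics.get_image(name): name is "side" or "top" or "wrist"; returns a dict with "color" (400x640x3 uint8, red, green, blue), "fovy" (degrees; the focal length in pixels is half the picture's height over the tangent of half this angle, whatever the lens; pixels are square), "cx", "cy" (the principal point, pixels), "k1" (the pictures are not rectified: a ray, as slopes to the right and down, at radius r is drawn at 1 + k1 r^2 times it, then the intrinsics apply), "view" (4x4, takes a point from world to camera coordinates). Camera axes: x right, y up, looking along -z (the intrinsics and any distortion apply to the point x, -y, -z); pixel columns grow to the right and rows downward; lengths in mm; the calibration is good to about 2 mm. A picture is of the moment at which its call begins. There is no depth.
- order.finish_job(): hands the job in; it is judged then, once.
Trained networks look in the newest picture that a camera, given by its name, has taken for a name from the list of things; names that differ only in an ending like _2 or _b are one class to them, and where a whole thing is asked for, a point or a joint stands for the part that bears it (a point fixed in the world has none). Each returns a list of dicts, best first, with "score" (0 to 1); they miss things now and then, are a little off and sometimes report something else, mostly with a low value. They report only what shows in the picture. A call takes as long as a camera call. They do not tell look-alikes from the thing itself.
- optics.boxes_of(camera, label): "rect" ([left, top, width, height] in pixels, round what is visible of it).
The state is a dict: "clock": time; "qpos": joint angles; "qd": joint speeds; "tau": joint torques, N m; "eef_pos": TCP position; "tool_rot": TCP orientation; "force": force on the tool from outside, world axes, zero at the start; "torque": the same for the moment, N m; "width": finger opening in mm; "gripper_force": force on a finger pad.
Only numpy, scipy, OpenCV 4.12 (cv2) and the standard library are available. Lean on these libraries where they do the work, as an engineer would, in place of code of your own. Each camera call takes 0.05 s, during which the arm holds its last target. There are 200 camera calls.

## Working session

There is one attempt and no reset: what is moved stays moved. The work goes in short steps, Python scripts to look and compute and a shell command to move; the robot and the scene stay as the last step left them, time stands still between calls to the robot, and variables do not carry over. Pictures are saved under pics/ and viewed, at most 14 in all, crops included, and the job is handed in when it is done.

```bash
mkdir -p pics; cat > h.py <<'E'
import numpy as np, cv2
from cell import readout, optics, order
def snap(n,f=None):
    d=optics.get_image(n)
    if f: cv2.imwrite('pics/'+f,d['color'][:,:,::-1])
    return d
def ray(d,u,v):
    f=200/np.tan(np.radians(d['fovy'])/2)
    K=np.array([[f,0,d['cx']],[0,f,d['cy']],[0,0,1.]])
    p=cv2.undistortPoints(np.array([[[u,v]]],float),K,np.array([d['k1'],0,0,0,0.]))[0,0]
    V=np.array(d['view']);R=V[:3,:3]
    r=R.T@np.array([p[0],-p[1],-1]);o=-R.T@V[:3,3]
    return o,r
def atz(d,u,v,z):
    o,r=ray(d,u,v);return o+r*(z-o[2])/r[2]
def proj(d,P):
    V=np.array(d['view']);c=V[:3,:3]@np.array(P,float)+V[:3,3]
    f=200/np.tan(np.radians(d['fovy'])/2)
    x,y=c[0]/-c[2],-c[1]/-c[2];s=1+d['k1']*(x*x+y*y)
    return np.array([d['cx']+f*x*s,d['cy']+f*y*s])
def tri(l):
    A=np.zeros((3,3));b=np.zeros(3)
    for d,u,v in l:
        o,r=ray(d,u,v);r/=np.linalg.norm(r);M=np.eye(3)-np.outer(r,r);A+=M;b+=M@o
    return np.linalg.solve(A,b)
E
python3 - <<'E'
from h import *
np.set_printoptions(precision=1,suppress=True)
for c in ['top','side']:
    d=snap(c,c+'0.png'); V=np.array(d['view']); print(c,d['fovy'],d['k1'],-V[:3,:3].T@V[:3,3])
    for n in ['tray_walnut','tray_pine','bowl_pale','bowl_dark','stem_black','stem_amber','tin_red','tin_blue','jar','wheels']:
        for b in optics.boxes_of(c,n)[:4]:
            r=b['rect'];print(c,n,round(b['score'],2),np.round(r),atz(d,r[0]+r[2]/2,r[1]+r[3]/2,10))
s=readout.read_state();print(s['clock'],s['eef_pos'],s['tool_rot'],s['width'])
E
```

```text
top 43.37496744896444 0.04293495635620592 [ 212.2   16.5 1440.3]
top tray_walnut 0.92 [237. 104.  63.  48.] [634.1 137.2  10. ]
top tray_walnut 0.84 [178. 263.  77.  54.] [171.6 285.4  10. ]
top tray_walnut 0.31 [449. 106.  26.  27.] [ 648.1 -431.9   10. ]
top tray_pine 0.67 [324. 103.  71.  48.] [ 630.1 -128.9   10. ]
top bowl_pale 0.7 [329. 182.  18.  34.] [420.6 -59.   10. ]
top bowl_dark 0.77 [184. 189.  27.  31.] [412.4 342.9  10. ]
top bowl_dark 0.43 [448. 105.  28.  28.] [ 650.  -429.7   10. ]
top bowl_dark 0.17 [326. 105.  68.  48.] [ 624.1 -128.4   10. ]
top stem_black 0.54 [389. 192.  17.  26.] [ 399.7 -229.5   10. ]
top stem_black 0.36 [289. 176.  16.  19.] [460.7  57.1  10. ]
top stem_amber 0.69 [233. 176.  12.  34.] [442.6 225.3  10. ]
top stem_amber 0.52 [267. 209.  15.  30.] [351.2 123.9  10. ]
top tin_red 0.77 [445. 190.  19.  10.] [ 424.7 -394.8   10. ]
top tin_blue 0.73 [288. 175.  16.  25.] [456.1  62.8  10. ]
top jar 0.97 [154. 107.  30.  23.] [666.  425.7  10. ]
top wheels 0.65 [450. 106.  25.  25.] [ 651.6 -431.8   10. ]
side 44.12468235331367 -0.017741288939162613 [  90.9 -936.9 1079.3]
side tray_walnut 0.91 [191. 138.  40.  40.] [169.9 272.8  10. ]
side tray_walnut 0.66 [358. 187.  73.  61.] [ 619.5 -139.1   10. ]
side tray_walnut 0.58 [337. 131.  55.  52.] [639.4 123.5  10. ]
side tray_pine 0.72 [361. 186.  70.  64.] [ 623.1 -143.3   10. ]
side stem_black 0.38 [354. 297.  21.  20.] [ 423.1 -382.9   10. ]
side stem_amber 0.52 [295. 145.  20.  10.] [466.4 218.   10. ]
side tin_red 0.89 [354. 297.  23.  20.] [ 425.5 -382.5   10. ]
side tin_blue 0.5 [311. 177.  17.  10.] [462.3  61.9  10. ]
side jar 0.81 [330.  87.  16.  21.] [676.5 457.2  10. ]
side wheels 0.82 [440. 278.  30.  35.] [ 652.  -427.4   10. ]
1.1 [ 229.5 -608.1  231.3] [-3.1 -0.   0.4] 85.35746186504619
```

```bash
python3 - <<'E'
import cv2
a=cv2.imread('pics/top0.png')[80:340,140:500];cv2.imwrite('pics/t1.png',cv2.resize(a,None,fx=2.2,fy=2.2,interpolation=2))
a=cv2.imread('pics/side0.png')[70:350,150:490];cv2.imwrite('pics/s1.png',cv2.resize(a,None,fx=2.1,fy=2.1,interpolation=2))
E
```

```text
(no output)
```

View pics/t1.png

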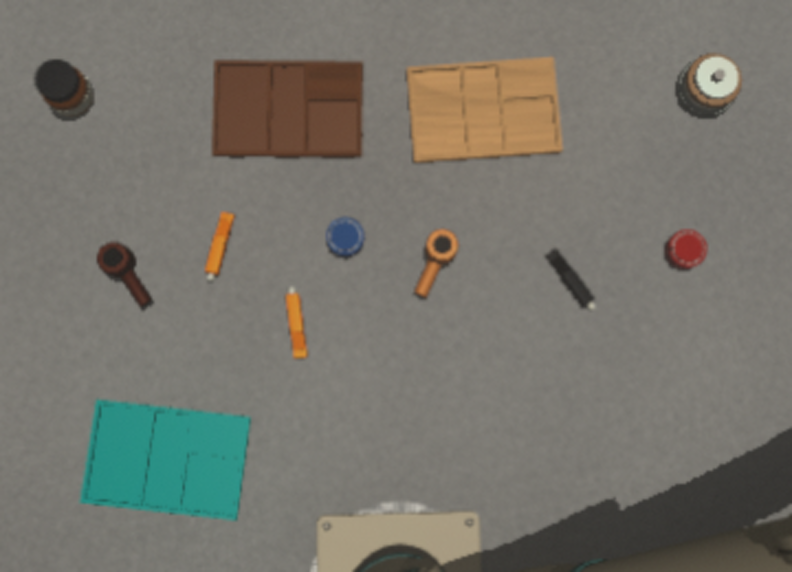

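View pics/s1.png

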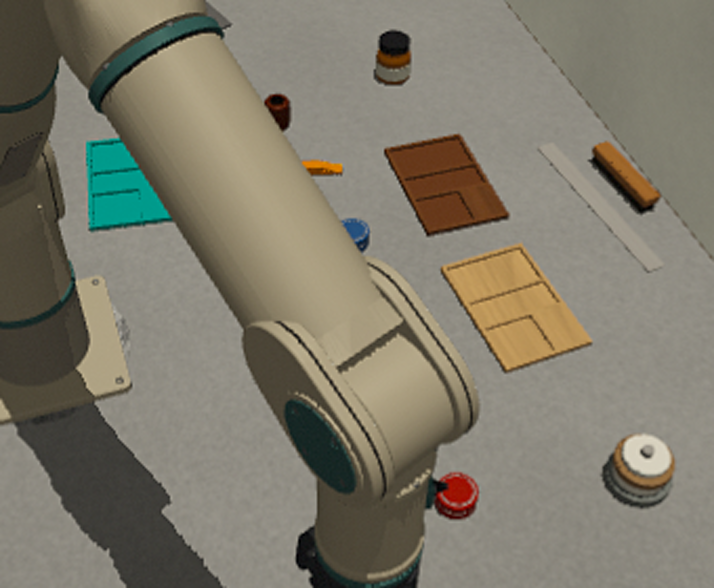

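The top view shows the walnut tray at crop (288,109) and the pine tray at (485,110), slightly turned. The pale bowl is at (440,245), the black stem at (570,278), the red tin at (687,248) and the dark bowl at (116,258). The leftmost amber stem is at (220,246). The turquoise tray and the second amber stem at (297,325) are decoys. In the side view the arm blocks part of the bench.

```bash
cat >> h.py <<'E'
def plan(x,y,z,yawdeg=None):
    "turn first, then shifts in tool axes (units of 0.1 m / 180deg)"
    from scipy.spatial.transform import Rotation as Ro
    s=readout.read_state();R=Ro.from_euler('xyz',s['tool_rot']);y0=np.degrees(s['tool_rot'][2])
    dy=0 if yawdeg is None else (yawdeg-y0+180)%360-180
    R2=Ro.from_euler('z',dy,degrees=True)*R
    t=R2.inv().apply(np.array([x,y,z])-s['eef_pos'])/100
    print('t',round(s['clock'],1),'yaw',round(y0,1),'twist z total',round(-dy/180,4),'rows>=',abs(dy)/10.5,'shift',np.round(t,3),'rows>=',np.linalg.norm(t)/.6)
E
python3 -c "
from h import *
plan(430,-100,400,82)"
```

```text
t 1.1 yaw 20.7 twist z total -0.3407 rows>= 5.841296941652589 shift [ 5.311  1.279 -1.687] rows>= 9.528967966195985
```

```bash
python3 -m jog '{"claw":[1,1,1,1,1,1],"xyz":[[0,0,-0.28],[0,0,-0.28],[0,0,-0.28],[0,0,-0.28],[0,0,-0.28],[0,0,-0.28]],"twist":[[0,0,-0.0568],[0,0,-0.0568],[0,0,-0.0568],[0,0,-0.0568],[0,0,-0.0568],[0,0,-0.0568]]}'
python3 -m jog '{"claw":[1,1,1,1,1,1,1,1,1,1,1,1],"xyz":[[0.44,0.106,0],[0.44,0.106,0],[0.44,0.106,0],[0.44,0.106,0],[0.44,0.106,0],[0.44,0.106,0],[0.44,0.106,0],[0.44,0.106,0],[0.44,0.106,0],[0.44,0.106,0],[0.44,0.106,0],[0.44,0.106,0]],"twist":[[0,0,0],[0,0,0],[0,0,0],[0,0,0],[0,0,0],[0,0,0],[0,0,0],[0,0,0],[0,0,0],[0,0,0],[0,0,0],[0,0,0]]}'
python3 - <<'E'
from h import *
np.set_printoptions(precision=1,suppress=True)
d=snap('wrist','w1.png');V=np.array(d['view']);print(d['fovy'],d['k1'],-V[:3,:3].T@V[:3,3],V[:3,:3])
s=readout.read_state();print(s['clock'],s['eef_pos'],np.degrees(s['tool_rot']))
for n in ['bowl_pale','stem_black','tin_red','tin_blue','tray_pine','tray_walnut']:
    for b in optics.boxes_of('wrist',n)[:2]:
        r=b['rect'];print(n,round(b['score'],2),np.round(r),atz(d,r[0]+r[2]/2,r[1]+r[3]/2,10))
d=snap('side','s2.png')
E
```

```text
clock: 1.85
eef_pos: [229.3, -608.1, 400.3]
tool_rot: [-3.142, 0.0, 1.437]
force: [0.6, -0.4, 0.4]
width: 85.3
gripper_force: 0.0
clock: 3.35
eef_pos: [429.1, -101.7, 399.6]
tool_rot: [3.141, 0.0, 1.431]
force: [0.9, -0.6, -0.1]
width: 85.5
gripper_force: 0.0
69.29782288710835 -0.05375420086465854 [439.6 -31.  542.7] [[ 1.  -0.1  0. ]
 [ 0.1  0.9 -0.3]
 [ 0.   0.3  1. ]]
3.4 [431.2 -94.7 400. ] [179.8  -0.3  82.5]
bowl_pale 0.73 [286. 117.  48.  29.] [420.3 -61.2  10. ]
bowl_pale 0.63 [309.  42.  28.  30.] [460.   59.9  10. ]
stem_black 0.64 [296. 207.  34.  34.] [ 398.8 -238.4   10. ]
tin_red 0.73 [326. 269.  26.  35.] [ 432.5 -387.5   10. ]
tin_blue 0.64 [312.  43.  25.  29.] [462.5  58.7  10. ]
tray_pine 0.56 [386.  95.  75. 114.] [ 623.  -126.8   10. ]
tray_walnut 0.81 [99.  1. 78.  4.] [167.4 191.2  10. ]
tray_walnut 0.8 [383.   0.  81.  62.] [632.3  78.4  10. ]
```

View pics/w1.png

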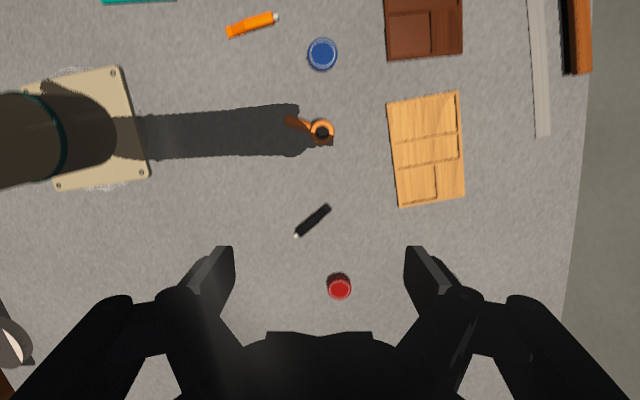

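The wrist view from z=400 shows the pale bowl's mouth at (322,131) with its shank end at (288,120), and the black stem from (328,207) to its white tenon at (296,236). The red tin is at (339,288), the pine tray's corners run from (387,104) to (465,197), and the blue tin is at (322,53).

```bash
python3 - <<'E'
from h import *
np.set_printoptions(precision=1,suppress=True)
w=snap('wrist');t=snap('top','t2.png');s=snap('side')
T=lambda u,v:(t,140+u/2.2,80+v/2.2)
S=lambda u,v:(s,150+u/2.1,70+v/2.1)
W=lambda u,v:(w,u,v)
def c(name,l): print(name,tri(l),*[np.round(proj(d,tri(l))-[u,v],1) for d,u,v in l])
c('pine lo+',[T(414,161),S(444,268),W(387,104)])
c('pine hi+',[T(408,67),S(521,246),W(458,91)])
c('pine hi-',[T(554,58),S(591,342),W(465,197)])
c('pine lo-',[T(562,153),S(506,370),W(400,207)])
c('wal lo+',[T(213,156),S(385,150)]);c('wal hi+',[T(214,60),S(459,135)])
c('wal hi-',[T(362,62),S(508,215),W(462,54)]);c('wal lo-',[T(361,157),S(429,235),W(388,61)])
c('tinred',[T(687,247),W(339,288),S(460,494)])
c('bowlhole',[T(442,244),W(322,131)]);c('shankend',[T(421,293),W(288,120)])
c('blk bit',[T(550,254),W(328,207)]);c('blk tenon',[T(592,306),W(296,236)])
cv2.imwrite('pics/w1b.png',cv2.resize(w['color'][100:310,260:480,::-1],None,fx=2.6,fy=2.6,interpolation=2))
E
```

```text
pine lo+ [559.6 -35.1   5.7] [ 0.2 -1.2] [-0.6  0.2] [-1.   0.1]
pine hi+ [686.5 -29.8   6. ] [-0.  -0.4] [ 0.4 -0.3] [-1.6  0.3]
pine hi- [ 693.8 -226.3   11.9] [ 0.2 -0.7] [ 0.3 -0.3] [-1.8 -0.1]
pine lo- [ 566.6 -230.9    8. ] [-0.2 -1.5] [-0.   0.1] [-2.1  0.4]
wal lo+ [569.4 230.8   7.1] [ 0.1 -0.7] [-0.6  0.1]
wal hi+ [699.3 229.9   5.5] [-0.   0.1] [ 0. -0.]
wal hi- [693.3  31.   10.6] [ 0.2 -0.5] [ 0.3 -0.2] [-1.7 -0.1]
wal lo- [567.1  35.8   2.8] [-0.1 -1.2] [-0.2  0. ] [-1.7  0.4]
tinred [ 431.5 -386.5   20. ] [ 0.  -0.3] [0.3 0.1] [-0.7  0.1]
bowlhole [440.3 -66.   25.7] [-0.5  0. ] [0.1 0.8]
shankend [381.  -38.9  -7.5] [-0.3 -0. ] [0.  0.5]
blk bit [ 430.1 -213.    -3.8] [ 0.5 -0.5] [-0.8 -0.6]
blk tenon [ 358.5 -263.3    3.1] [ 0.3 -0.3] [-0.4 -0.4]
```

```bash
python3 -c "
from h import *
d=snap('wrist');print(atz(d,322,131,50),atz(d,288,120,18))
plan(436,-64,170,155)"
```

```text
[440.44762008 -62.59952073  50.        ] [384.00868863 -37.16793324  18.        ]
t 4.0 yaw 81.9 twist z total -0.4059 rows>= 6.958576315132772 shift [0.101 0.39  2.293] rows>= 3.880046341707227
```

```bash
python3 -m jog '{"claw":[1,1,1,1,1,1,1,1,1,1],"xyz":[[0,0,0.3],[0,0,0.3],[0,0,0.3],[0,0,0.3],[0,0,0.3],[0,0,0.3],[0,0,0.3],[0.05,0.2,0.1],[0.05,0.2,0.1],[0,0,0]],"twist":[[0,0,-0.058],[0,0,-0.058],[0,0,-0.058],[0,0,-0.058],[0,0,-0.058],[0,0,-0.058],[0,0,-0.058],[0,0,0],[0,0,0],[0,0,0]]}'
python3 - <<'E'
from h import *
np.set_printoptions(precision=1,suppress=True)
d=snap('wrist','w2.png');print(optics.boxes_of('wrist','bowl_pale')[:1])
plan(440,-63,170,155)
E
```

```text
clock: 5.2
eef_pos: [436.6, -61.4, 168.9]
tool_rot: [3.141, -0.001, 2.709]
force: [-0.3, -0.6, 0.2]
width: 85.5
gripper_force: 0.0
[{'rect': [294.4, 120.2, 44.9, 93.2], 'score': 0.62}]
t 5.3 yaw 155.1 twist z total 0.0004 rows>= 0.007536261468658267 shift [-0.  0. -0.] rows>= 0.05765246430036973
```

View pics/w2.png

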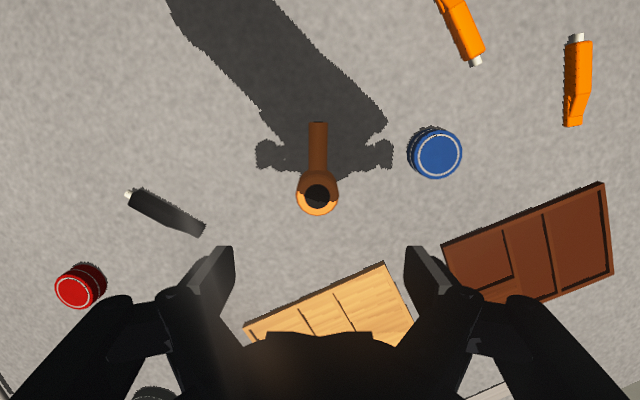

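The wrist view at z=169 shows the pale bowl's mouth at (317,197) and its shank end at (318,122), in line with the tool's x axis.

```bash
python3 - <<'E'
from h import *
np.set_printoptions(precision=1,suppress=True)
d=snap('wrist');t=snap('top')
print(atz(d,317,197,50),atz(d,318,122,22))
print('hole top/wrist',tri([(d,317,197),(t,140+442/2.2,80+244/2.2)]))
# with first wrist ray: passes (440.45,-62.6,50) from camera (439.6,-31,542.7)
o,r=ray(d,317,197);o2=np.array([439.6,-31,542.7]);r2=np.array([440.45,-62.6,50])-o2
A=np.c_[r,-r2];k=np.linalg.lstsq(A,o2-o,rcond=None)[0];print(o+k[0]*r,o2+k[1]*r2)
# wrist tin, stem, walnut info
print('tin',atz(d,77,292,26),'tenon',atz(d,128,196,5),'bit',atz(d,203,230,5),'blue',atz(d,437,153,26))
print('amber tenon',atz(d,577,40,5),'bit',atz(d,571,124,5))
E
```

```text
[440.8 -67.3  50. ] [379.5 -37.7  22. ]
hole top/wrist [431.  -63.2  85.8]
[439.3 -66.6  55.6] [440.4 -62.3  55.3]
tin [ 432.9 -383.6   26. ] tenon [ 360.9 -267.1    5. ] bit [ 432.9 -209.6    5. ] blue [456.1  57.4  26. ]
amber tenon [413.5 235.8   5. ] bit [493.8 210.    5. ]
```

```bash
python3 -c "
from h import *
plan(440,-66,8,155)"
```

```text
t 5.4 yaw 155.0 twist z total 0.0001 rows>= 0.0009965721819915935 shift [-0.04  -0.007  1.616] rows>= 2.6946049080734036
```

```bash
python3 -m jog '{"claw":[1,1,1,1,1,0,0,0,0,0,0],"xyz":[[-0.04,-0.01,0.4],[0,0,0.4],[0,0,0.4],[0,0,0.2],[0,0,0.2],[0,0,0],[0,0,0],[0,0,0],[0,0,0],[0,0,0],[0,0,0]],"twist":[[0,0,0],[0,0,0],[0,0,0],[0,0,0],[0,0,0],[0,0,0],[0,0,0],[0,0,0],[0,0,0],[0,0,0],[0,0,0]]}'; python3 -c "
from h import *
plan(440,-66,90,179)"
```

```text
clock: 6.78
eef_pos: [440.5, -65.5, 10.5]
tool_rot: [3.141, 0.002, 2.706]
force: [-1.6, 0.5, 6.2]
width: 41.2
gripper_force: 60.7
t 6.8 yaw 155.1 twist z total -0.133 rows>= 2.280092689009978 shift [ 0.003 -0.005 -0.795] rows>= 1.325272341437815
```

```bash
python3 -m jog '{"claw":[0,0,0,0],"xyz":[[0,0,-0.2],[0,0,-0.3],[0,0,-0.3],[0,0,0]],"twist":[[0,0,0],[0,0,-0.0445],[0,0,-0.0445],[0,0,-0.0445]]}'; python3 -c "
from h import *
plan(656,192,90,179)"
```

```text
clock: 7.28
eef_pos: [441.3, -65.6, 91.8]
tool_rot: [-3.141, 0.005, 3.13]
force: [0.2, -0.4, -0.4]
width: 40.6
gripper_force: 60.6
t 7.3 yaw 179.3 twist z total 0.0018 rows>= 0.03094334009806841 shift [-2.101  2.613  0.027] rows>= 5.588648934821718
```

```bash
python3 -m jog '{"claw":[0,0,0,0,0,0,0,0,0],"xyz":[[-0.15,0.19,0],[-0.3,0.373,0],[-0.3,0.373,0],[-0.3,0.373,0],[-0.3,0.373,0],[-0.3,0.373,0],[-0.3,0.373,0],[-0.15,0.19,0],[0,0,0]],"twist":[[0,0,0],[0,0,0],[0,0,0],[0,0,0],[0,0,0],[0,0,0],[0,0,0],[0,0,0],[0,0,0]]}'; python3 -c "
from h import *
snap('side','s3.png')
plan(656,192,16,179)"
```

```text
clock: 8.4
eef_pos: [654.0, 195.5, 89.8]
tool_rot: [3.14, 0.001, 3.128]
force: [-0.4, -0.6, -0.7]
width: 40.9
gripper_force: 60.6
t 8.4 yaw 179.2 twist z total 0.0009 rows>= 0.01482709024101799 shift [-0.027 -0.014  0.735] rows>= 1.2257014718031398
```

```bash
python3 -m jog '{"claw":[0,0,0,0,0],"xyz":[[-0.03,-0.014,0.3],[0,0,0.25],[0,0,0.12],[0,0,0.06],[0,0,0.02]],"twist":[[0,0,0],[0,0,0],[0,0,0],[0,0,0],[0,0,0]]}'
```

```text
clock: 9.07
eef_pos: [656.7, 192.2, 14.6]
tool_rot: [-3.142, -0.0, 3.126]
force: [-2.0, -1.6, 6.9]
width: 40.7
gripper_force: 61.1
```

```bash
python3 -m jog '{"claw":[0.7,0.7,0.7,0.7,0.7,1,1,1,1,1,1,1],"xyz":[[0,0,0],[0,0,0],[0,0,-0.1],[0,0,-0.3],[0,0,-0.4],[0,0,-0.4],[0,0,-0.4],[0,0,0],[0,0,0],[0,0,0],[0,0,0],[0,0,0]],"twist":[[0,0,0],[0,0,0],[0,0,0],[0,0,0],[0,0,0],[0,0,0.058],[0,0,0.058],[0,0,0.058],[0,0,0.058],[0,0,0.058],[0,0,0.058],[0,0,0.058]]}'; python3 -c "
from h import *
plan(386,-246,170,106)"
```

```text
clock: 10.58
eef_pos: [656.7, 192.5, 175.4]
tool_rot: [3.141, -0.001, 1.845]
force: [-0.5, 0.2, -0.3]
width: 85.5
gripper_force: 0.0
t 10.6 yaw 105.7 twist z total -0.0015 rows>= 0.026132025893968517 shift [-3.469 -3.811  0.048] rows>= 8.589250048143494
```

```bash
python3 -m jog '{"claw":[1,1,1,1,1,1,1,1,1,1],"xyz":[[-0.347,-0.381,0],[-0.347,-0.381,0],[-0.347,-0.381,0],[-0.347,-0.381,0],[-0.347,-0.381,0],[-0.347,-0.381,0],[-0.347,-0.381,0],[-0.347,-0.381,0],[-0.347,-0.381,0],[-0.347,-0.381,0]],"twist":[[0,0,0],[0,0,0],[0,0,0],[0,0,0],[0,0,0],[0,0,0],[0,0,0],[0,0,0],[0,0,0],[0,0,0]]}'
python3 -m jog '{"claw":[1,1,1,1,1,1,1,1],"xyz":[[0,0,0],[0,0,0],[0,0,0],[0,0,0],[0,0,0],[0,0,0],[0,0,0],[0,0,0]],"twist":[[0,0,0.055],[0,0,0.055],[0,0,0.055],[0,0,0.055],[0,0,0.055],[0,0,0.055],[0,0,0.055],[0,0,0]]}'; python3 -c "
from h import *
snap('wrist','w3.png');print(optics.boxes_of('wrist','stem_black')[:2]);plan(386,-246,170,37)"
```

```text
clock: 11.82
eef_pos: [386.1, -248.0, 175.3]
tool_rot: [3.14, 0.002, 1.852]
force: [0.5, -0.9, 0.6]
width: 85.4
gripper_force: 0.0
clock: 12.82
eef_pos: [387.0, -246.5, 175.1]
tool_rot: [3.14, -0.001, 0.644]
force: [0.9, 0.4, 0.3]
width: 85.2
gripper_force: 0.0
[]
t 12.9 yaw 37.0 twist z total -0.0002 rows>= 0.0038567422760706904 shift [-0.004 -0.009  0.048] rows>= 0.08201213964015268
```

View pics/w3.png

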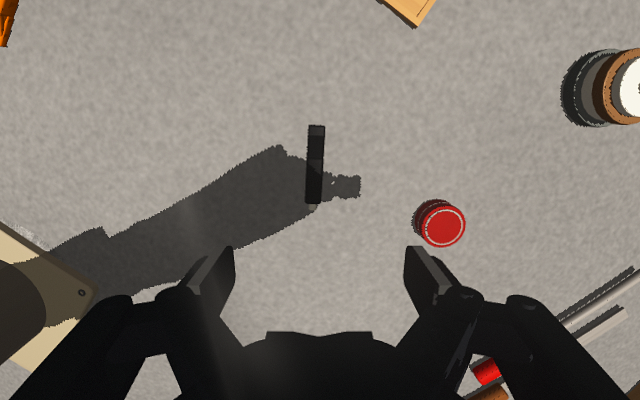

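The wrist view shows the black stem lying along tool x, from its bit at (317,126) to its tenon near (313,208). The red tin's top is at (442,225).

```bash
python3 - <<'E'
from h import *
np.set_printoptions(precision=1,suppress=True)
d=snap('wrist')
a=atz(d,314,203,18);b=atz(d,316,160,18);c=atz(d,317,126,8)
print(a,b,c,np.linalg.norm(b-a),np.degrees(np.arctan2(*(c-a)[1::-1])))
# height check of tin: earlier view w2 gave (432.9,-383.6,26)
print('tin',atz(d,442,225,26)); o,r=ray(d,442,225);o2,_=None,None
g=(a+b)/2;print(g);plan(g[0],g[1],7,37)
E
```

```text
[ 366.6 -256.1   18. ] [ 405.5 -229.8   18. ] [ 433.4 -210.1    8. ] 46.96062195509858 34.53430719160998
tin [ 432.4 -381.8   26. ]
[ 386. -243.   18.]
t 13.0 yaw 36.9 twist z total -0.0004 rows>= 0.00769435520781837 shift [ 0.  -0.   1.7] rows>= 2.7955313326403863
```

```bash
python3 -m jog '{"claw":[1,0.7,0.5,0.5,0.5,0,0,0,0,0,0],"xyz":[[0.01,-0.01,0.45],[0,0,0.45],[0,0,0.4],[0,0,0.28],[0,0,0.12],[0,0,0],[0,0,0],[0,0,0],[0,0,0],[0,0,0],[0,0,0]],"twist":[[0,0,0.013],[0,0,0],[0,0,0],[0,0,0],[0,0,0],[0,0,0],[0,0,0],[0,0,0],[0,0,0],[0,0,0],[0,0,0]]}'; python3 -c "
from h import *
plan(386,-243,90,-1)"
```

```text
clock: 14.35
eef_pos: [384.5, -246.4, 14.4]
tool_rot: [-3.14, 0.007, 0.601]
force: [0.4, -0.3, 1.1]
width: 15.2
gripper_force: 58.7
t 14.3 yaw 34.4 twist z total 0.1969 rows>= 3.3746810277993053 shift [ 0.009 -0.035 -0.756] rows>= 1.261849434050508
```

Only the top edge is gripped (z 14, width 15). I'll reopen, go lower and grip again.

```bash
python3 -m jog '{"claw":[0.5,0.5,0.5,0.5,0.5,0,0,0,0,0,0],"xyz":[[0,0,0],[0,0,0],[0,0,0],[0,0,0.05],[0,0,0.04],[0,0,0],[0,0,0],[0,0,0],[0,0,0],[0,0,0],[0,0,0]],"twist":[[0,0,0],[0,0,0],[0,0,0],[0,0,0],[0,0,0],[0,0,0],[0,0,0],[0,0,0],[0,0,0],[0,0,0],[0,0,0]]}'; python3 -c "
from h import *
plan(386,-243,90,-1)"
```

```text
clock: 15.72
eef_pos: [384.3, -246.4, 5.4]
tool_rot: [-3.14, 0.007, 0.601]
force: [-0.4, 0.1, 4.6]
width: 16.1
gripper_force: 59.0
t 15.7 yaw 34.4 twist z total 0.1968 rows>= 3.373319478335499 shift [ 0.01  -0.036 -0.846] rows>= 1.4114739613673184
```

```bash
python3 -m jog '{"claw":[0,0,0,0,0],"xyz":[[0,0,-0.2],[0,0,-0.3],[0,0,-0.4],[0,0,0],[0,0,0]],"twist":[[0,0,0],[0,0,0.049],[0,0,0.049],[0,0,0.049],[0,0,0.049]]}'; python3 -c "
from h import *
snap('wrist','w4.png')
plan(620,132,90,-1)"
```

```text
clock: 16.35
eef_pos: [385.0, -246.4, 95.7]
tool_rot: [3.138, 0.006, -0.021]
force: [0.1, 0.4, 0.4]
width: 16.6
gripper_force: 58.5
t 16.4 yaw -1.4 twist z total -0.0023 rows>= 0.03899544972010257 shift [ 2.284 -3.823  0.028] rows>= 7.423087987735572
```

View pics/w4.png

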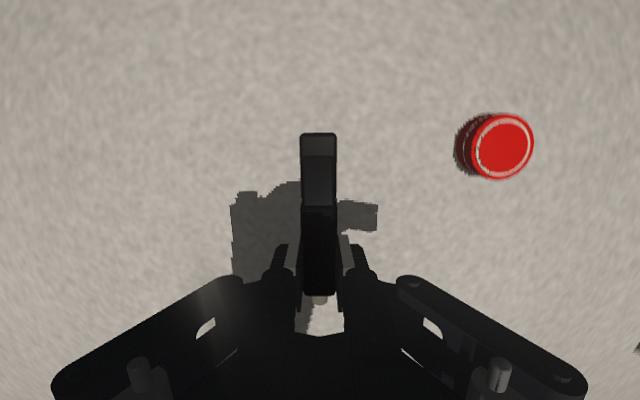

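The black stem is held straight along tool x, with its bit end at (318,134) and its body end at (318,294).

```bash
python3 -c "
from h import *
d=snap('wrist');s=readout.read_state();p=s['eef_pos'];print(atz(d,318,134,p[2]+2)-p,atz(d,318,294,p[2]+6)-p)
plan(620,132,90,-1)"
```

```text
[62.71934163 -1.49749598  2.        ] [-23.36216964   0.78087136   6.        ]
t 16.4 yaw -0.9 twist z total 0.0006 rows>= 0.010670346884913735 shift [ 2.285 -3.822  0.024] rows>= 7.42249148387907
```

```bash
python3 -m jog '{"claw":[0,0,0,0,0,0,0,0,0,0],"xyz":[[0.126,-0.212,0],[0.252,-0.425,0],[0.252,-0.425,0],[0.252,-0.425,0],[0.252,-0.425,0],[0.252,-0.425,0],[0.252,-0.425,0],[0.252,-0.425,0],[0.252,-0.425,0],[0.126,-0.212,0]],"twist":[[0,0,0],[0,0,0],[0,0,0],[0,0,0],[0,0,0],[0,0,0],[0,0,0],[0,0,0],[0,0,0],[0,0,0]]}'; python3 -m jog '{"claw":[0],"xyz":[[0,0,0]],"twist":[[0,0,0]]}'; python3 -c "
from h import *
snap('wrist','w5.png')
plan(618,132,12,-1)"
```

```text
clock: 17.7
eef_pos: [618.1, 136.6, 92.1]
tool_rot: [3.141, 0.007, -0.009]
force: [-0.0, -0.3, -0.2]
width: 16.3
gripper_force: 58.6
clock: 17.82
eef_pos: [617.4, 135.4, 91.9]
tool_rot: [3.14, 0.007, -0.009]
force: [-0.1, -1.0, -1.2]
width: 16.2
gripper_force: 58.6
t 17.9 yaw -0.7 twist z total 0.0018 rows>= 0.030013511042533365 shift [0.02  0.006 0.798] rows>= 1.3306841703938275
```

View pics/w5.png

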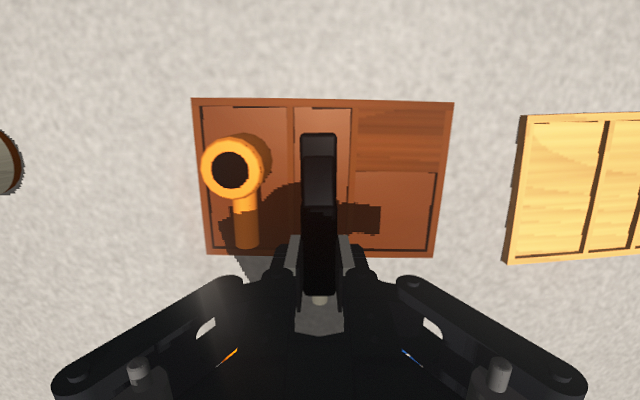

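The pale bowl stands in the walnut bowl bay, mouth at (231,169). The black stem hangs over the middle bay, and the tray's corners are at (192,98), (453,102), (433,257) and (206,253).

```bash
python3 -c "
from h import *
np.set_printoptions(precision=1,suppress=True)
d=snap('wrist')
c=[atz(d,u,v,9) for u,v in [(192,98),(453,102),(433,257),(206,253)]];print(np.array(c),np.mean(c,0))
print('bowl',atz(d,231,169,54),'shank',atz(d,247,247,22))
print('bay edges',atz(d,293,160,9),atz(d,352,160,9))
plan(618,132,12,-1)"
```

```text
[[701.1 226.    9. ]
 [695.8  30.2   9. ]
 [566.1  32.6   9. ]
 [573.  231.2   9. ]] [634. 130.   9.]
bowl [655.4 187.7  54. ] shank [584.9 191.   22. ]
bay edges [653.1 152.    9. ] [652.4 105.8   9. ]
t 17.9 yaw -0.8 twist z total 0.0011 rows>= 0.018477746916592725 shift [ 0.  -0.   0.8] rows>= 1.331401848549048
```

```bash
python3 -m jog '{"claw":[0,0,0,0,0],"xyz":[[0.015,0.02,0.35],[0,0,0.3],[0,0,0.1],[0,0,0.04],[0,0,0.02]],"twist":[[0,0,0],[0,0,0],[0,0,0],[0,0,0],[0,0,0]]}'
```

```text
clock: 18.55
eef_pos: [619.0, 130.3, 12.5]
tool_rot: [3.139, 0.006, -0.015]
force: [-0.3, -0.7, -1.2]
width: 16.2
gripper_force: 58.6
```

```bash
python3 -m jog '{"claw":[0,0.38,0.38,0.38,0.38,0.38,0.38,0.38,1,1,1,1],"xyz":[[0,0,0.022],[0,0,0],[0,0,0],[0,0,0],[0,0,-0.1],[0,0,-0.3],[0,0,-0.4],[0,0,-0.4],[0,0,-0.2],[0,0,-0.2],[0,0,0],[0,0,0]],"twist":[[0,0,0],[0,0,0],[0,0,0],[0,0,0],[0,0,0],[0,0,0],[0,0,0],[0,0,-0.056],[0,0,-0.056],[0,0,-0.056],[0,0,-0.056],[0,0,-0.056]]}'; python3 -c "
from h import *
d=snap('wrist','w6.png')
plan(432,-382,130,49)"
```

```text
clock: 20.05
eef_pos: [619.8, 130.8, 170.7]
tool_rot: [-3.139, 0.006, 0.87]
force: [0.2, 0.7, -0.2]
width: 85.5
gripper_force: 0.0
t 20.1 yaw 50.1 twist z total 0.0063 rows>= 0.10764888358411488 shift [-5.097  1.948  0.427] rows>= 9.122912284666194
```

View pics/w6.png

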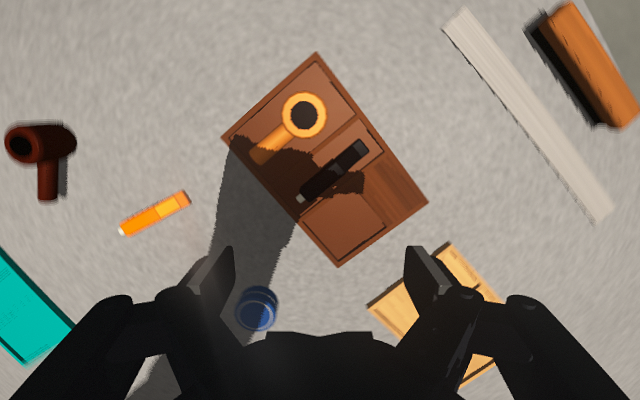

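The black stem lies in the walnut middle bay, from its tenon at (300,198) to its bit at (365,145). The dark bowl's mouth is at (22,145) with its shank end at (48,198), and the amber stem runs from its tenon at (122,231) to its bit at (187,196).

```bash
python3 -c "
from h import *
np.set_printoptions(precision=1,suppress=True)
d=snap('wrist');print('bowl',atz(d,22,145,50),'shank',atz(d,48,198,20),'amber tenon',atz(d,122,231,5),'bit',atz(d,187,196,8))"
python3 -m jog '{"claw":[1,1,1,1,1,1,1,1,1,1,1,1],"xyz":[[-0.425,0.162,0.03],[-0.425,0.162,0.03],[-0.425,0.162,0.03],[-0.425,0.162,0.03],[-0.425,0.162,0.03],[-0.425,0.162,0.03],[-0.425,0.162,0.03],[-0.425,0.162,0.03],[-0.425,0.162,0.03],[-0.425,0.162,0.03],[-0.425,0.162,0.03],[-0.425,0.162,0.03]],"twist":[[0,0,0],[0,0,0],[0,0,0],[0,0,0],[0,0,0],[0,0,0],[0,0,0],[0,0,0],[0,0,0],[0,0,0],[0,0,0],[0,0,0]]}'; python3 -c "
from h import *
np.set_printoptions(precision=1,suppress=True)
d=snap('wrist','w7.png');b=optics.boxes_of('wrist','tin_red')[:1]
m=cv2.inRange(cv2.cvtColor(d['color'],cv2.COLOR_RGB2HSV),(0,150,120),(8,255,255))|cv2.inRange(cv2.cvtColor(d['color'],cv2.COLOR_RGB2HSV),(172,150,120),(180,255,255))
n,l,st,ce=cv2.connectedComponentsWithStats(m);i=1+np.argmax(st[1:,4]);print(b,st[i],ce[i],atz(d,*ce[i],26))
plan(432,-382,10,49)"
```

```text
bowl [430.5 349.6  50. ] shank [377.3 312.8  20. ] amber tenon [401.5 233.4   5. ] bit [496.4 211.6   8. ]
clock: 21.65
eef_pos: [435.7, -384.9, 136.4]
tool_rot: [-3.139, 0.007, 0.861]
force: [-0.2, -0.1, 0.1]
width: 85.5
gripper_force: 0.0
[{'rect': [289.2, 161.0, 53.1, 61.6], 'score': 0.76}] [323 173   8   4  17] [326.5 174.6] [ 452.9 -375.8   26. ]
t 21.8 yaw 48.8 twist z total -0.0011 rows>= 0.019560948588261476 shift [ 0.1 -0.1  1.3] rows>= 2.0968694425416547
```

```bash
python3 -c "
from h import *
np.set_printoptions(precision=1,suppress=True)
from scipy.optimize import minimize
d=snap('wrist');r=optics.boxes_of('wrist','tin_red')[0]['rect']
t=np.linspace(0,6.28,60)
def box(p):
    q=np.array([proj(d,[p[0]+25*np.cos(a),p[1]+25*np.sin(a),z]) for a in t for z in (0,26)]);return np.r_[q.min(0),q.max(0)]
B=np.array([r[0],r[1],r[0]+r[2],r[1]+r[3]])
s=minimize(lambda p:((box(p)-B)**2).sum(),[432,-382],method='Nelder-Mead');print(s.x,box(s.x)-B,B)
plan(*s.x,10,49)"
```

```text
[ 433.1 -383.8] [-1.3 -0.2  1.3  0.3] [288.3 156.5 341.1 214.1]
t 21.9 yaw 49.2 twist z total 0.0014 rows>= 0.02357001484360158 shift [-0.  -0.   1.3] rows>= 2.1023863833556495
```

```bash
python3 -m jog '{"claw":[1,1,1,1,1,0,0,0,0,0],"xyz":[[0,0,0.4],[0,0,0.4],[0,0,0.3],[0,0,0.15],[0,0,0.06],[0,0,0],[0,0,0],[0,0,0],[0,0,0],[0,0,0]],"twist":[[0,0,0],[0,0,0],[0,0,0],[0,0,0],[0,0,0],[0,0,0],[0,0,0],[0,0,0],[0,0,0],[0,0,0]]}'
python3 -m jog '{"claw":[0,0,0,0,0,0],"xyz":[[0,0,0],[0,0,-0.2],[0,0,-0.3],[0,0,-0.3],[0,0,-0.2],[0,0,0]],"twist":[[0,0,0],[0,0,0],[0,0,-0.055],[0,0,-0.055],[0,0,-0.055],[0,0,-0.055]]}'; python3 -c "
from h import *
plan(610,70,105,89)"
```

```text
clock: 23.1
eef_pos: [435.9, -384.1, 6.6]
tool_rot: [-3.14, 0.007, 0.864]
force: [-1.2, 1.4, 4.9]
width: 47.8
gripper_force: 61.6
clock: 23.85
eef_pos: [437.2, -384.7, 108.6]
tool_rot: [-3.138, 0.006, 1.561]
force: [0.2, 0.6, -0.6]
width: 48.4
gripper_force: 61.7
t 23.9 yaw 89.4 twist z total 0.0024 rows>= 0.040848425914586664 shift [4.576e+00 1.649e+00 1.000e-03] rows>= 8.10673316308727
```

```bash
python3 -m jog '{"claw":[0,0,0,0,0,0,0,0,0,0,0],"xyz":[[0.229,0.082,0],[0.458,0.165,0],[0.458,0.165,0],[0.458,0.165,0],[0.458,0.165,0],[0.458,0.165,0],[0.458,0.165,0],[0.458,0.165,0],[0.458,0.165,0],[0.458,0.165,0],[0.229,0.082,0]],"twist":[[0,0,0],[0,0,0],[0,0,0],[0,0,0],[0,0,0],[0,0,0],[0,0,0],[0,0,0],[0,0,0],[0,0,0],[0,0,0]]}'
python3 -m jog '{"claw":[0,0],"xyz":[[0,0,0],[0,0,0]],"twist":[[0,0,0],[0,0,0]]}';python3 -c "
from h import *
snap('wrist','w8.png')
plan(609,70.5,12,89)"
```

```text
clock: 25.22
eef_pos: [608.8, 76.0, 104.7]
tool_rot: [-3.137, 0.0, 1.559]
force: [0.9, 0.3, -0.4]
width: 48.2
gripper_force: 61.8
clock: 25.48
eef_pos: [607.4, 70.1, 103.2]
tool_rot: [-3.134, 0.005, 1.554]
force: [-0.2, -0.6, -0.5]
width: 48.0
gripper_force: 61.8
t 25.5 yaw 89.0 twist z total 0.0001 rows>= 0.0013861595910200429 shift [0.013 0.022 0.909] rows>= 1.5161551957305182
```

View pics/w8.png

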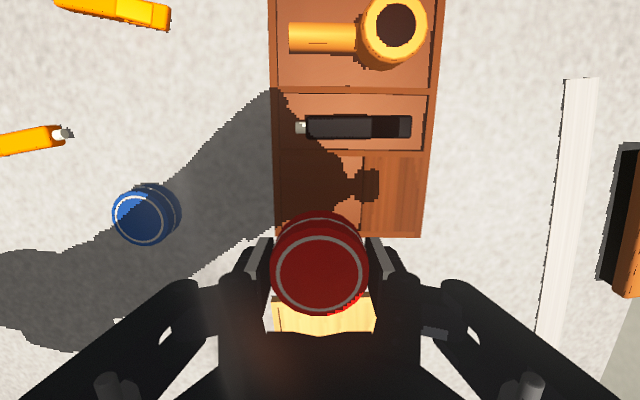

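Both the bowl and the black stem lie inside their walnut bays. The red tin is held level, with its top at (319,273).

```bash
python3 -c "
from h import *
np.set_printoptions(precision=1,suppress=True)
d=snap('wrist');s=readout.read_state();p=np.array(s['eef_pos']);q=atz(d,319,273,p[2]+19.5);print(q-p)
print('tin bay: hi-y edge',atz(d,320,151,9),'wood edge',atz(d,361,190,9),'lo x outer',atz(d,273,200,9),'lo y outer',atz(d,400,237,9))
plan(609,70.5,12,89)"
```

```text
[ 0.7 -3.  19.5]
tin bay: hi-y edge [609.  110.6   9. ] wood edge [643.2  77.1   9. ] lo x outer [568.   69.4   9. ] lo y outer [679.1  33.    9. ]
t 25.6 yaw 89.0 twist z total -0.0 rows>= 0.00026580619102322176 shift [0.  0.  0.9] rows>= 1.5146085929511313
```

```bash
python3 -m jog '{"claw":[0,0,0,0,0],"xyz":[[0.04,0,0.4],[0,0,0.3],[0,0,0.13],[0,0,0.05],[0,0,0.02]],"twist":[[0,0,0],[0,0,0],[0,0,0],[0,0,0],[0,0,0]]}'
```

```text
clock: 26.2
eef_pos: [607.8, 75.7, 13.3]
tool_rot: [-3.136, 0.002, 1.555]
force: [0.4, -1.0, -0.8]
width: 47.8
gripper_force: 61.9
```

```bash
python3 -m jog '{"claw":[0,0.75,0.75,0.75,0.75,0.75,0.75,1,1,1,1,1],"xyz":[[0,0,0.022],[0,0,0],[0,0,0],[0,0,0],[0,0,-0.1],[0,0,-0.3],[0,0,-0.4],[0,0,-0.4],[0,0,-0.4],[0,0,0],[0,0,0],[0,0,0]],"twist":[[0,0,0],[0,0,0],[0,0,0],[0,0,0],[0,0,0],[0,0,0],[0,0,-0.058],[0,0,-0.058],[0,0,-0.058],[0,0,-0.058],[0,0,-0.058],[0,0,-0.058]]}'; python3 -c "
from h import *
plan(430,347,170,152)"
```

```text
clock: 27.7
eef_pos: [608.3, 76.1, 171.3]
tool_rot: [-3.136, -0.004, 2.655]
force: [-0.1, -0.8, -0.5]
width: 85.4
gripper_force: 0.0
t 27.7 yaw 152.1 twist z total 0.0007 rows>= 0.011296317117948243 shift [2.846 1.555 0.016] rows>= 5.405719647071089
```

```bash
python3 -m jog '{"claw":[1,1,1,1,1,1,1],"xyz":[[0.406,0.222,0],[0.406,0.222,0],[0.406,0.222,0],[0.406,0.222,0],[0.406,0.222,0],[0.406,0.222,0],[0.406,0.222,0]],"twist":[[0,0,0],[0,0,0],[0,0,0],[0,0,0],[0,0,0],[0,0,0],[0,0,0]]}'
python3 -m jog '{"claw":[1,1,1,1,1,1,1],"xyz":[[0,0,0],[0,0,0],[0,0,0],[0,0,0],[0,0,0],[0,0,0],[0,0,0]],"twist":[[0,0,-0.058],[0,0,-0.058],[0,0,-0.058],[0,0,-0.058],[0,0,-0.058],[0,0,-0.058],[0,0,0]]}'; python3 -c "
from h import *
snap('wrist','w9.png');print(optics.boxes_of('wrist','bowl_dark')[:2])
plan(430,347,8,215)"
```

```text
clock: 28.58
eef_pos: [430.6, 348.7, 171.7]
tool_rot: [-3.137, -0.004, 2.649]
force: [1.1, -0.0, -0.0]
width: 85.5
gripper_force: 0.0
clock: 29.45
eef_pos: [431.4, 347.5, 171.3]
tool_rot: [3.14, -0.007, -2.543]
force: [0.1, -0.7, 1.0]
width: 85.6
gripper_force: 0.0
[{'rect': [300.6, 122.1, 46.3, 92.3], 'score': 0.79}]
t 29.6 yaw -145.8 twist z total -0.0043 rows>= 0.0732382967369934 shift [3.000e-03 1.000e-03 1.633e+00] rows>= 2.721956229883936
```

View pics/w9.png

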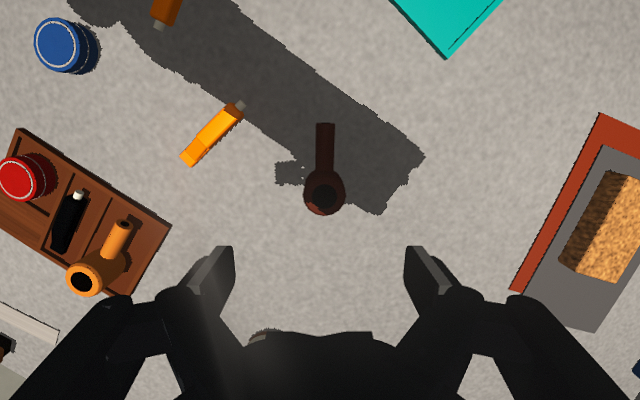

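The dark bowl's mouth is at (323,197) and its shank end at (325,123), about in line with the tool. The red tin sits in its walnut bay. The amber stem to take runs from its tenon at (240,105) to its bit at (187,160).

```bash
python3 -c "
from h import *
np.set_printoptions(precision=1,suppress=True)
d=snap('wrist');t=snap('top')
a=atz(d,323,197,50);b=atz(d,325,123,22);print(a,b,np.degrees(np.arctan2(*(b-a)[1::-1])),np.linalg.norm(b-a))
# height from the earlier wrist ray (22,145) view w6
print('amber tenon',atz(d,240,105,5),'bit',atz(d,187,160,8),'tin',atz(d,20,177,30))
plan(a[0],a[1],8,np.degrees(np.arctan2(*(b-a)[1::-1])))"
```

```text
[433.5 353.   50. ] [376.3 316.7  22. ] -147.62285778265283 73.33279768058536
amber tenon [410.4 234.4   5. ] bit [491.  215.7   8. ] tin [601.8  75.2  30. ]
t 29.6 yaw -145.7 twist z total 0.0107 rows>= 0.18326092911060987 shift [-0.1  0.   1.6] rows>= 2.722252152405807
```

```bash
python3 -m jog '{"claw":[1,1,1,1,1,1,0,0,0,0,0,0],"xyz":[[-0.04,0.025,0.4],[0,0,0.4],[0,0,0.4],[0,0,0.2],[0,0,0.15],[0,0,0.07],[0,0,0],[0,0,0],[0,0,0],[0,0,0],[0,0,0],[0,0,0]],"twist":[[0,0,0.01],[0,0,0],[0,0,0],[0,0,0],[0,0,0],[0,0,0],[0,0,0],[0,0,0],[0,0,0],[0,0,0],[0,0,0],[0,0,0]]}'
python3 -m jog '{"claw":[0,0,0,0,0],"xyz":[[0,0,-0.2],[0,0,-0.4],[0,0,-0.4],[0,0,0],[0,0,0]],"twist":[[0,0,0],[0,0,0.056],[0,0,0.056],[0,0,0.056],[0,0,0]]}'; python3 -c "
from h import *
plan(647,-70,110,182)"
```

```text
clock: 31.15
eef_pos: [432.5, 352.1, 10.1]
tool_rot: [3.14, -0.006, -2.572]
force: [-0.0, -0.1, 7.0]
width: 40.7
gripper_force: 60.6
clock: 31.78
eef_pos: [433.1, 351.5, 109.6]
tool_rot: [-3.139, -0.005, -3.098]
force: [-0.8, 0.5, -1.3]
width: 40.6
gripper_force: 60.7
t 31.8 yaw -177.5 twist z total 0.0027 rows>= 0.04614013409838792 shift [-1.990e+00 -4.287e+00 -3.000e-03] rows>= 7.8779551907187395
```

```bash
python3 -m jog '{"claw":[0,0,0,0,0,0,0,0,0,0,0],"xyz":[[-0.1,-0.215,0],[-0.2,-0.43,0],[-0.2,-0.43,0],[-0.2,-0.43,0],[-0.2,-0.43,0],[-0.2,-0.43,0],[-0.2,-0.43,0],[-0.2,-0.43,0],[-0.2,-0.43,0],[-0.2,-0.43,0],[-0.1,-0.215,0]],"twist":[[0,0,0],[0,0,0],[0,0,0],[0,0,0],[0,0,0],[0,0,0],[0,0,0],[0,0,0],[0,0,0],[0,0,0],[0,0,0]]}'
python3 -m jog '{"claw":[0,0],"xyz":[[0,0,0],[0,0,0]],"twist":[[0,0,0],[0,0,0]]}';python3 -c "
from h import *
plan(648,-70,16,182)"
```

```text
clock: 33.15
eef_pos: [650.6, -73.6, 106.9]
tool_rot: [-3.138, -0.009, -3.101]
force: [-0.6, 0.8, -0.8]
width: 40.8
gripper_force: 60.7
clock: 33.4
eef_pos: [649.5, -67.8, 108.1]
tool_rot: [-3.141, -0.008, -3.097]
force: [-0.3, 0.3, -1.5]
width: 41.1
gripper_force: 60.7
t 33.4 yaw -177.4 twist z total 0.0032 rows>= 0.05462934363489088 shift [ 0.008 -0.02   0.921] rows>= 1.5349114802485297
```

```bash
python3 -m jog '{"claw":[0,0,0,0,0,0],"xyz":[[0.01,-0.02,0.4],[0,0,0.3],[0,0,0.15],[0,0,0.05],[0,0,0.025],[0,0,0.01]],"twist":[[0,0,0],[0,0,0],[0,0,0],[0,0,0],[0,0,0],[0,0,0]]}'
```

```text
clock: 34.15
eef_pos: [649.5, -71.6, 16.0]
tool_rot: [-3.139, -0.006, -3.1]
force: [0.1, -0.2, -0.2]
width: 40.7
gripper_force: 60.7
```

```bash
python3 -m jog '{"claw":[0,0.7,0.7,0.7,0.7,0.7,0.7,1,1,1],"xyz":[[0,0,0.018],[0,0,0],[0,0,0],[0,0,0],[0,0,-0.1],[0,0,-0.3],[0,0,-0.4],[0,0,-0.4],[0,0,-0.4],[0,0,0]],"twist":[[0,0,0],[0,0,0],[0,0,0],[0,0,0],[0,0,0],[0,0,0],[0,0,0],[0,0,0.046],[0,0,0.046],[0,0,0]]}'; python3 -c "
from h import *
plan(439,227,170,166)"
```

```text
clock: 35.4
eef_pos: [652.2, -70.4, 177.9]
tool_rot: [-3.139, 0.001, 2.894]
force: [0.1, 0.2, -0.5]
width: 85.5
gripper_force: 0.0
t 35.4 yaw 165.8 twist z total -0.001 rows>= 0.017936606283288234 shift [2.788 2.37  0.071] rows>= 6.099861936557204
```

```bash
python3 -m jog '{"claw":[1,1,1,1,1,1,1,1,1],"xyz":[[0.349,0.296,0],[0.349,0.296,0],[0.349,0.296,0],[0.349,0.296,0],[0.349,0.296,0],[0.349,0.296,0],[0.349,0.296,0],[0.349,0.296,0],[0,0,0]],"twist":[[0,0,0],[0,0,0],[0,0,0],[0,0,0],[0,0,0],[0,0,0],[0,0,0],[0,0,0],[0,0,0]]}'; python3 -c "
from h import *
snap('wrist','w10.png');print(optics.boxes_of('wrist','stem_amber')[:2])
plan(439,227,7,166)"
```

```text
clock: 36.52
eef_pos: [434.7, 229.8, 174.4]
tool_rot: [-3.139, -0.007, 2.903]
force: [0.1, 0.2, 0.1]
width: 85.4
gripper_force: 0.0
[{'rect': [312.8, 154.2, 17.8, 80.6], 'score': 0.85}, {'rect': [181.8, 86.5, 46.4, 80.5], 'score': 0.73}]
t 36.6 yaw 165.9 twist z total -0.0004 rows>= 0.006433060830634726 shift [-0.028  0.02   1.667] rows>= 2.778128226055356
```

View pics/w10.png

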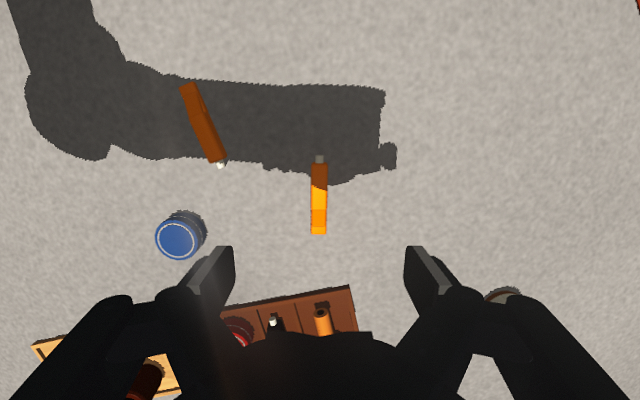

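The amber stem lies along tool x, with its tenon at (320,156), its body from (320,163) to about (319,209), and its bit end at (319,234).

```bash
python3 -c "
from h import *
d=snap('wrist')
a=atz(d,320,164,18);b=atz(d,319,208,18);c=atz(d,319,234,8);t=atz(d,320,156,9)
print(a,b,c,t,np.linalg.norm(b-a),np.linalg.norm(c-t),np.degrees(np.arctan2(*(t-c)[1::-1])));g=(a+b)/2
plan(g[0],g[1],5.5,166)"
```

```text
[416.99681818 231.34118459  18.        ] [463.46406139 218.5811168   18.        ] [497.21508529 210.03630575   8.        ] [410.0951568  233.04975955   9.        ] 48.187384467728386 90.11382245026493 165.20284276300808
t 36.7 yaw 165.8 twist z total -0.0011 rows>= 0.01802268934318363 shift [-0.038  0.01   1.68 ] rows>= 2.8011232598069165
```

```bash
python3 -m jog '{"claw":[0.7,0.5,0.5,0.5,0.5,0.5],"xyz":[[-0.04,0.01,0.4],[0,0,0.4],[0,0,0.4],[0,0,0.3],[0,0,0.13],[0,0,0.02]],"twist":[[0,0,0.003],[0,0,0],[0,0,0],[0,0,0],[0,0,0],[0,0,0]]}'
```

```text
clock: 37.42
eef_pos: [440.4, 225.4, 8.5]
tool_rot: [-3.137, -0.007, 2.884]
force: [-0.1, -0.0, 0.4]
width: 42.9
gripper_force: 0.0
```

```bash
python3 -m jog '{"claw":[0.5,0,0,0,0,0,0,0,0,0,0,0],"xyz":[[0,0,0.03],[0,0,0],[0,0,0],[0,0,0],[0,0,0],[0,0,0],[0,0,-0.2],[0,0,-0.4],[0,0,-0.4],[0,0,0],[0,0,0],[0,0,0]],"twist":[[0,0,0],[0,0,0],[0,0,0],[0,0,0],[0,0,0],[0,0,0],[0,0,0],[0,0,-0.046],[0,0,-0.046],[0,0,0],[0,0,0],[0,0,0]]}'; python3 -c "
from h import *
plan(639,-130,105,182)"
```

```text
clock: 38.92
eef_pos: [440.4, 225.8, 105.0]
tool_rot: [-3.138, -0.009, -3.11]
force: [0.4, 0.2, -1.2]
width: 16.1
gripper_force: 58.6
t 38.9 yaw -178.2 twist z total -0.001 rows>= 0.017746900160892393 shift [-1.860e+00 -3.625e+00 -3.000e-03] rows>= 6.790451963799986
```

```bash
python3 -m jog '{"claw":[0,0,0,0,0,0,0,0,0,0,0,0],"xyz":[[-0.09,-0.2,0],[-0.18,-0.403,0],[-0.18,-0.403,0],[-0.18,-0.403,0],[-0.18,-0.403,0],[-0.18,-0.403,0],[-0.18,-0.403,0],[-0.18,-0.403,0],[-0.18,-0.403,0],[-0.09,-0.2,0],[0,0,0],[0,0,0]],"twist":[[0,0,0],[0,0,0],[0,0,0],[0,0,0],[0,0,0],[0,0,0],[0,0,0],[0,0,0],[0,0,0],[0,0,0],[0,0,0],[0,0,0]]}';python3 -c "
from h import *
snap('wrist','w11.png')
plan(615,-131,12,182)"
```

```text
clock: 40.42
eef_pos: [613.7, -128.8, 105.1]
tool_rot: [-3.141, -0.008, -3.107]
force: [-0.4, -0.1, 1.2]
width: 16.0
gripper_force: 58.7
t 40.5 yaw -178.0 twist z total 0.0 rows>= 4.401278857542257e-05 shift [-0.019 -0.024  0.933] rows>= 1.5565258666101014
```

View pics/w11.png

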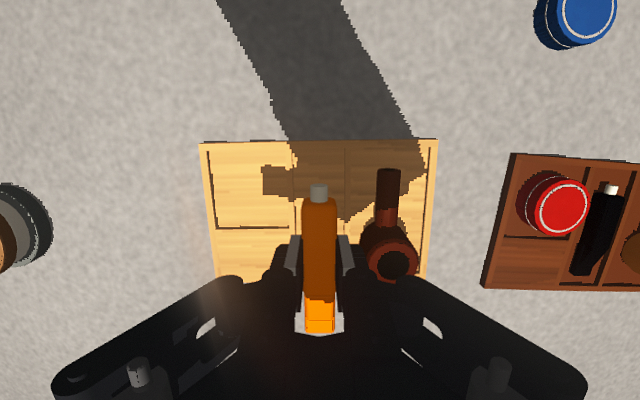

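The amber stem is held straight over the pine middle bay, whose dividers show at (292,150) and (348,150); its tenon is at (319,186). The dark bowl stands in its bay with its mouth at (393,263), and the red tin is flat in its walnut bay.

```bash
python3 -c "
from h import *
d=snap('wrist');s=readout.read_state();p=np.array(s['eef_pos'])
print('tenon-tcp',atz(d,319,186,p[2]+1)-p)
print('div',atz(d,292,155,9),atz(d,348,155,9),'corners',atz(d,200,142,9),atz(d,437,139,9))
print('dark bowl',atz(d,393,263,54),'shank',atz(d,388,172,22))
plan(615,-131,12,182)"
```

```text
tenon-tcp [-35.48880357  -1.43920576   1.        ]
div [ 576.36209182 -152.74859977    9.        ] [ 574.77317693 -106.34233233    9.        ] corners [ 567.89354073 -229.14073221    9.        ] [558.78978209 -33.68028702   9.        ]
dark bowl [648.80759247 -71.99490901  54.        ] shank [585.47422087 -74.90926047  22.        ]
t 40.5 yaw -178.0 twist z total 0.0 rows>= 0.0007202603802137933 shift [-0.017 -0.022  0.936] rows>= 1.5598888221944789
```

```bash
python3 -m jog '{"claw":[0,0,0,0,0,0],"xyz":[[-0.03,-0.005,0.4],[0,0,0.3],[0,0,0.15],[0,0,0.05],[0,0,0.02],[0,0,0.01]],"twist":[[0,0,0],[0,0,0],[0,0,0],[0,0,0],[0,0,0],[0,0,0]]}'
```

```text
clock: 41.28
eef_pos: [617.6, -131.2, 13.6]
tool_rot: [-3.139, -0.006, -3.11]
force: [0.9, 0.3, -0.2]
width: 16.2
gripper_force: 58.6
```

```bash
python3 -m jog '{"claw":[0,0,0.38,0.38,0.38,0.38,0.38,0.38,0.38,0.38,0.38],"xyz":[[0,0,0.02],[0,0,0.012],[0,0,0],[0,0,0],[0,0,0],[0,0,-0.1],[0,0,-0.3],[0,0,-0.5],[0,0,-0.5],[0,0,-0.5],[0,0,-0.5]],"twist":[[0,0,0],[0,0,0],[0,0,0],[0,0,0],[0,0,0],[0,0,0],[0,0,0],[0,0,0],[0,0,0],[0,0,0],[0,0,0]]}'
python3 -m jog '{"claw":[0.38,0.38,0.38,0.38,0.38,0.38],"xyz":[[0.4,-0.4,0],[0.4,-0.4,0],[0.4,-0.4,0],[0,-0.4,0],[0,-0.4,0],[0,-0.4,0]],"twist":[[0,0,0],[0,0,0],[0,0,0],[0,0,0],[0,0,0],[0,0,0]]}'
python3 -c "
from h import *
a=snap('top');b=snap('side')
i=np.hstack([cv2.resize(a['color'][95:160,225:405],None,fx=3,fy=3,interpolation=2)]);cv2.imwrite('pics/f1.png',i[:,:,::-1])
j=cv2.resize(b['color'][100:270,320:450],None,fx=3,fy=3,interpolation=2)
o=np.zeros((195+510,540,3),np.uint8)[:600];j=j[90:90+405]
o=np.zeros((600,540,3),np.uint8);o[:195]=i;o[195:,:390]=j;cv2.imwrite('pics/f.png',o[:,:,::-1])"
```

```text
clock: 42.65
eef_pos: [618.4, -130.4, 251.8]
tool_rot: [-3.139, -0.006, -3.109]
force: [-0.1, 0.5, -0.0]
width: 32.8
gripper_force: 0.0
clock: 43.4
eef_pos: [506.1, -375.7, 251.7]
tool_rot: [-3.139, -0.007, -3.109]
force: [0.4, 0.7, 0.6]
width: 32.6
gripper_force: 0.0
```

View pics/f.png

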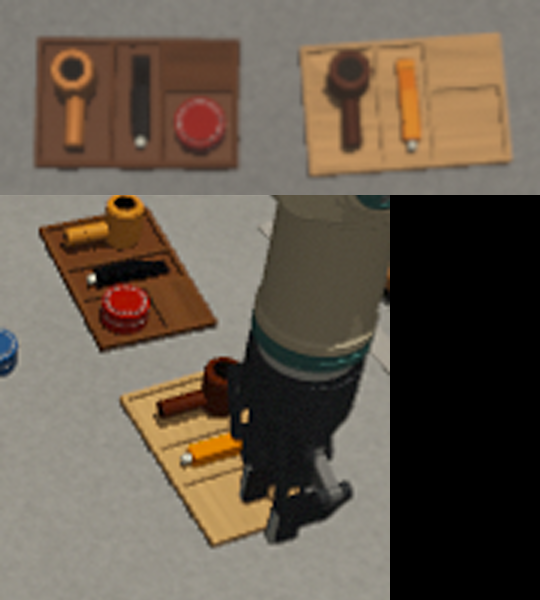

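The top crop shows every piece inside its own bay: pale bowl, black stem and red tin in walnut, dark bowl and amber stem in pine. The side crop agrees, and the gripper is clear.

```bash
python3 -c "
from h import *
print(order.finish_job())"
```

```text
the job is handed in; nothing more can be done
None
```

Both kits are made up and the job is handed in at about 43.5 s; the final top and side pictures show all five pieces inside their own bays, and I never touched the blue tin, jar or wheels.

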